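# Squeeze out the leaking oil bottles

## Task

One of the three look-alike oil bottles on the stall leaks: when its broad faces are squeezed it gives and stays dented, while a sound bottle stays firm. Squeeze them gently between the fingers to find it, then stand the soft bottle upright in the round white tub and the two firm ones upright in wells of the grey carrier. Do not squeeze hard, lay a bottle over or drop it, and leave the other goods where they are.

Things in the scene. Friction and masses are not known exactly. Their poses are not given: they have to be found in the camera images.
- bottle_a: one of three bottles that look alike, standing upright: flat-sided dark green plastic oil bottle, 44 mm thick (its x), 64 mm wide (its y), 120 mm tall with its black cap (28 mm across), about 0.27 kg; origin at the centre of its underside, z up. Broad faces at x = +22 and -22 mm, with paper labels; the wall at -x can give. Which one leaks can only be felt
- bottle_a_grip (a point): point on this bottle's axis 80 mm above its foot, between the broad faces (35 to 99 mm up): squeeze and lift it here, along x, at about 8 N a finger (above 20 N a finger spoils it). At 8 N a sealed bottle narrows from 44 mm by about 1 mm and springs back; the leaking one begins to give at 3 N, by 8 mm (its limit) at 5 N, and stays dented
- bottle_a_wall (a joint): how far this bottle's -x wall is pressed in, m: 0 at the start on every bottle; a sealed one returns to 0 when let go, the leaking one stays where it was pressed, 0.008 at most
- bottle_b: one of three bottles that look alike, standing upright: flat-sided dark green plastic oil bottle, 44 mm thick (its x), 64 mm wide (its y), 120 mm tall with its black cap (28 mm across), about 0.27 kg; origin at the centre of its underside, z up. Broad faces at x = +22 and -22 mm, with paper labels; the wall at -x can give. Which one leaks can only be felt
- bottle_b_grip (a point): point on this bottle's axis 80 mm above its foot, between the broad faces (35 to 99 mm up): squeeze and lift it here, along x, at about 8 N a finger (above 20 N a finger spoils it). At 8 N a sealed bottle narrows from 44 mm by about 1 mm and springs back; the leaking one begins to give at 3 N, by 8 mm (its limit) at 5 N, and stays dented
- bottle_b_wall (a joint): how far this bottle's -x wall is pressed in, m: 0 at the start on every bottle; a sealed one returns to 0 when let go, the leaking one stays where it was pressed, 0.008 at most
- bottle_c: one of three bottles that look alike, standing upright: flat-sided dark green plastic oil bottle, 44 mm thick (its x), 64 mm wide (its y), 120 mm tall with its black cap (28 mm across), about 0.27 kg; origin at the centre of its underside, z up. Broad faces at x = +22 and -22 mm, with paper labels; the wall at -x can give. Which one leaks can only be felt
- bottle_c_grip (a point): point on this bottle's axis 80 mm above its foot, between the broad faces (35 to 99 mm up): squeeze and lift it here, along x, at about 8 N a finger (above 20 N a finger spoils it). At 8 N a sealed bottle narrows from 44 mm by about 1 mm and springs back; the leaking one begins to give at 3 N, by 8 mm (its limit) at 5 N, and stays dented
- bottle_c_wall (a joint): how far this bottle's -x wall is pressed in, m: 0 at the start on every bottle; a sealed one returns to 0 when let go, the leaking one stays where it was pressed, 0.008 at most
- carrier: fixed grey plastic bottle carrier, 64 mm (its x) by 242 mm (its y), 35 mm high, walls 5 mm, floor 5 mm thick; three open wells in a row along y, each 54 (x) by 74 mm (y) inside, 30 mm deep: a bottle fits with its width along the carrier's y, either way round; origin at the centre of its underside
- carrier_well0 (a point): centre of the floor of the carrier's well 0 (5 mm above the table), axes as the carrier's; wells are 79 mm apart along y
- carrier_well1 (a point): centre of the floor of the carrier's well 1 (5 mm above the table), axes as the carrier's; wells are 79 mm apart along y
- carrier_well2 (a point): centre of the floor of the carrier's well 2 (5 mm above the table), axes as the carrier's; wells are 79 mm apart along y
- tub_floor (a point): centre of the floor of the fixed round white tub for leakers, 5 mm above the table; inside 150 mm across at the floor, rim 184 mm across outside and 55 mm above the table
- tub: the same tub: origin at the centre of its underside
- jar: bystander: round glass jar with brass lid, 58 mm across, 80 mm tall; origin on its underside
- tin: bystander: round tin, 60 mm across, 90 mm tall; origin on its underside
- scoop: bystander: red olive scoop lying on the cloth, about 165 mm long along its x, 60 mm wide, 30 mm high; origin at the middle of its pan's rear half, on the underside
There are look-alikes about, which are no part of the job. What is shaped like the bottle_c but blue is not meant. Several things look just like the tub: the one meant starts farthest to the robot's right.

How it is judged:
At the end, for the whole second after the job is handed in: The leaking bottle (wall dented over 4 mm) stands on the white tub's floor within 55 mm of its centre; the two firm ones (dented under 2.5 mm) stand in carrier wells, foot within 5 mm of the floor. All upright within 0.12 rad, released and at rest (((x of bottle_a in the frame of carrier between -0.012 and 0.012 m and y of bottle_a in the frame of carrier between -0.095 and 0.095 m and z of bottle_a in the frame of carrier between 0 and 0.01 m and value of joint bottle_a_wall below 0.0025 m) or (horizontal distance between bottle_a and tub_floor below 0.055 m and z of bottle_a in the frame of tub below 0.01 m and value of joint bottle_a_wall above 0.004 m)) and ((x of bottle_b in the frame of carrier between -0.012 and 0.012 m and y of bottle_b in the frame of carrier between -0.095 and 0.095 m and z of bottle_b in the frame of carrier between 0 and 0.01 m and value of joint bottle_b_wall below 0.0025 m) or (horizontal distance between bottle_b and tub_floor below 0.055 m and z of bottle_b in the frame of tub below 0.01 m and value of joint bottle_b_wall above 0.004 m)) and ((x of bottle_c in the frame of carrier between -0.012 and 0.012 m and y of bottle_c in the frame of carrier between -0.095 and 0.095 m and z of bottle_c in the frame of carrier between 0 and 0.01 m and value of joint bottle_c_wall below 0.0025 m) or (horizontal distance between bottle_c and tub_floor below 0.055 m and z of bottle_c in the frame of tub below 0.01 m and value of joint bottle_c_wall above 0.004 m)) and value of joint any of bottle_a_wall, bottle_b_wall, bottle_c_wall above 0.004 m and angle between each of bottle_a, bottle_b, bottle_c's own z axis and vertical below 0.12 rad and linear speed of each of bottle_a, bottle_b, bottle_c below 0.02 m/s and contact force between each of bottle_a, bottle_b, bottle_c and the fingers below 0.1 N); the robot touches nothing.
It fails at once if a bottle is squeezed hard (the two fingers together press on it with more than 40 N, 20 N each) (contact force between any of bottle_a, bottle_b, bottle_c and the fingers above 40 N).
It fails at once if a bottle is tipped by more than 0.6 rad (angle between any of bottle_a, bottle_b, bottle_c's own z axis and vertical above 0.6 rad).
It fails at once if a bottle is dropped or flung (faster than 1.2 m/s) (linear speed of any of bottle_a, bottle_b, bottle_c above 1.2 m/s).
It fails at once if another of the stall's goods is shifted by more than 40 mm (distance of any of jar, tin, scoop from where it was at the start of the episode above 0.04 m).
It also fails if it takes over 72 s, if anything falls off the work surface, if the arm or the gripper's body presses on something with over 40 N, if the wrist force passes 120 N, or if a joint passes its speed limit or range.

## Robot

A 6-joint arm with a two-finger parallel gripper is mounted at the origin on the work surface. World frame = base frame: x ahead of the robot, y to its left, z up, the work surface at z = 0. Lengths are in m, angles in rad, forces in N, time in s.
With the tool pointing down it reaches from about 0.375 to 0.975 m from the base axis. Payload 3.8 kg.
Tool frame: the origin (TCP) lies midway between the tips of the shut fingers; the grasp point (between the pads) lies 19 mm behind it; z points along the fingers, y is the line along which they close (so a half turn about z gives the same grasp; the last joint's range is limited). The gripper opens to 85 mm and grips with 20 to 120 N. Pads are 22 mm wide; open, the fingers measure 114 mm over their backs; the gripper's body (76 mm by 85 mm) begins 54 mm behind the grasp point. The pads swing forward as they close: fully open they stand 13 mm farther back than shut.
Start: joints at [1.245, 0.264, 1.604, -0, 1.274, -0.037], TCP at [0.192, 0.647, 0.231] pointing down, gripper open.
Joint ranges: [-2.63, 2.63], [-0.94, 2.18], [0.31, 2.57], [-1.31, 4.45], [0, 2.66], [-2.55, 2.55]. Speed limits (rad/s): [2.57, 2.57, 3.14, 3.14, 3.14, 3.14].

## Interface

Orientations are given as a rotation vector (axis times angle).
In Python, from workcell import bot gives the robot as it stands.
- The arm moves only by the tool step_arm, never from a script. Its argument "motion" is a list of rows, each a list of 5 numbers: the finger opening in cm, from 0 to 8.54, then the shift along the tool's x, y, z in cm, then the turn about the tool's z in degrees. In form: [[claw, dx, dy, dz, twist], ...]. A call has 1 to 20 rows; each row is the pose to reach, as a shift and turn from the pose commanded when the call began, along the tool's axes at that moment; what a row does not reach only later rows make up. A row lasts 1/10 s, in which the tool goes at most 50 mm and 8.59 degrees, less where a joint would pass 70% of its speed; a pose out of reach is approached as far as the arm can. A call with a gripper value outside its range is refused whole. The fingers move at their own pace and stop on an object; "force" is the grip in N (left out, the last holds). Time passes only in rows, so rows that repeat a pose let the fingers close. It gives the time, the measured TCP pose, the force, the opening and the grip force at its end, in the units of the state.
- bot.read_state(): the state, without advancing time (a new reading comes with each control period).
- bot.read_camera(name): name is "side" or "top" or "wrist"; returns (picture, depth): 480x640x3 uint8, red, green, blue; 480x640 float32, m along the optical axis (not along the pixel's ray), 0 where there is no reading.
- bot.calibration(name): a dict with "mtx" (3x3 intrinsics, pixels), "origin" and "orientation" of the camera in the world; the wrist camera has in their place "T_tool_cam" (4x4, takes a point from camera to tool coordinates, whose origin is the TCP and whose axes are the flange's). Camera axes: x right, y up, looking along -z (the intrinsics and any distortion apply to the point x, -y, -z); pixel columns grow to the right and rows downward; lengths in m; the calibration is good to about 2 mm. The wrist camera is an equidistant fisheye: a pixel r from the principal point sees the ray r / f radians off the axis. A picture is of the moment at which its call begins: read the wrist's pose just before it. calibration takes no time and is no camera call.
- bot.finish_job(): hands the job in; it is judged then, once.
The state is a dict: "time": time; "q": joint angles; "joint_vel": joint speeds; "joint_torque": joint torques, N m; "tool_pos": TCP position; "tcp_rot": TCP orientation; "wrist_force": force on the tool from outside, world axes, zero at the start; "torque": the same for the moment, N m; "width": opening from 0.0 (shut) to 1.0 (fully open); "grip_force": force on a finger pad.
Only numpy, scipy, OpenCV 4.12 (cv2) and the standard library are available. Lean on these libraries where they do the work, as an engineer would, in place of code of your own. Each camera call takes 0.05 s, during which the arm holds its last target. There are 200 camera calls.

## Working session

There is one attempt and no reset: what is moved stays moved. The work goes in short steps, Python scripts to look and compute and a tool call to move; the robot and the scene stay as the last step left them, time stands still between calls to the robot, and variables do not carry over. Pictures are saved under pics/ and viewed, at most 10 in all, crops included, and the job is handed in when it is done.

Besides the shell and the picture viewer there is one more tool, called as name(argument=value, ...) on one line, values as JSON. step_arm: Moves the arm, as the interface text tells. Its arguments: {"type":"object","properties":{"motion":{"type":"array","items":{"type":"array","items":{"type":"number"}}},"force":{"type":"number"}},"required":["motion"]}

```bash
mkdir -p pics; ls; cat > h.py <<'E'
from workcell import bot
import numpy as np, cv2
from scipy.spatial.transform import Rotation as R
def cam(name):
    p,d=bot.read_camera(name); return p,d,bot.calibration(name)
def pose(c):
    o=np.array(c["origin"]); q=np.array(c["orientation"])
    M=q if q.shape==(3,3) else (R.from_rotvec(q).as_matrix() if q.size==3 else R.from_quat(q).as_matrix())
    return o,M
def cloud(d,c):
    K=np.array(c["mtx"]);o,M=pose(c)
    v,u=np.mgrid[:480,:640]
    P=np.stack([(u-K[0,2])/K[0,0]*d,-(v-K[1,2])/K[1,1]*d,-d],-1)
    return P@M.T+o
E
python3 - <<'E'
from h import *
for n in("top","side"):
    p,d,c=cam(n); cv2.imwrite(f"pics/{n}0.png",p[...,::-1]); np.savez(f"{n}0.npz",p=p,d=d); print(n,c)
print(bot.calibration("wrist")); print(bot.read_state())
E
```

```text
pics
top {'mtx': array([[466.41978648,   0.        , 307.9866994 ],
       [  0.        , 466.41978648, 233.47539059],
       [  0.        ,   0.        ,   1.        ]]), 'origin': array([0.41211825, 0.03487586, 1.44232723]), 'orientation': array([ 0.02737287, -0.05518219, -1.59803193])}
side {'mtx': array([[544.23708647,   0.        , 316.95429528],
       [  0.        , 544.23708647, 232.97493532],
       [  0.        ,   0.        ,   1.        ]]), 'origin': array([-0.10280567, -0.86323258,  0.70010217]), 'orientation': array([ 0.99695686, -0.30788779, -0.51417273])}
{'mtx': array([[371.64829954,   0.        , 318.41082404],
       [  0.        , 371.64829954, 238.91552354],
       [  0.        ,   0.        ,   1.        ]]), 'T_tool_cam': array([[-5.02575153e-05,  9.56257042e-01,  2.92527719e-01,
         7.50008113e-02],
       [ 9.99999354e-01, -2.84053068e-04,  1.10035805e-03,
         4.88409977e-04],
       [ 1.13531853e-03,  2.92527586e-01, -9.56256411e-01,
        -1.43762314e-01],
       [ 0.00000000e+00,  0.00000000e+00,  0.00000000e+00,
         1.00000000e+00]])}
{'time': 0.1, 'q': array([ 1.24510870e+00,  2.64680982e-01,  1.60528810e+00,  1.25235977e-05,
        1.27370056e+00, -3.69299942e-02]), 'joint_vel': array([-0.00104736, -0.00091253, -0.00098958, -0.00116304,  0.00055973,
       -0.0006411 ]), 'joint_torque': array([-3.06985021e-05, -5.16707611e+01, -3.68591022e+01, -9.59605813e-05,
        6.31391391e-03,  3.49638219e-05]), 'tool_pos': array([0.19201186, 0.64639929, 0.23005704]), 'tcp_rot': array([-0.45195514, -3.10852114,  0.00320525]), 'wrist_force': array([0.23070376, 0.21116032, 0.32027918]), 'torque': array([-0.00423   ,  0.04480027,  0.05699213]), 'grip_force': 0.0, 'width': 1.0013854612949438}
```

View pics/top0.png

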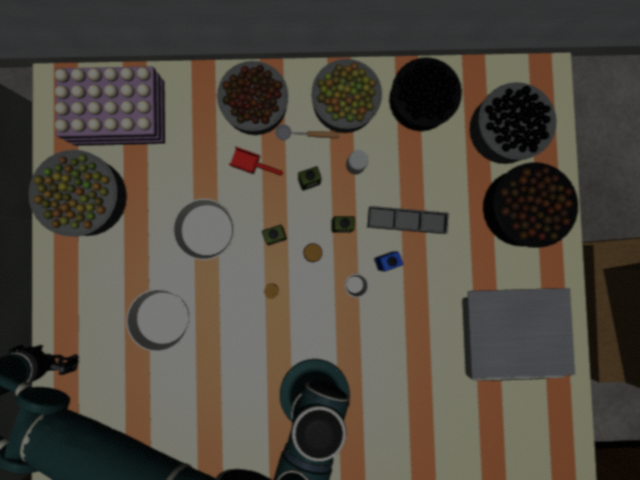

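View pics/side0.png

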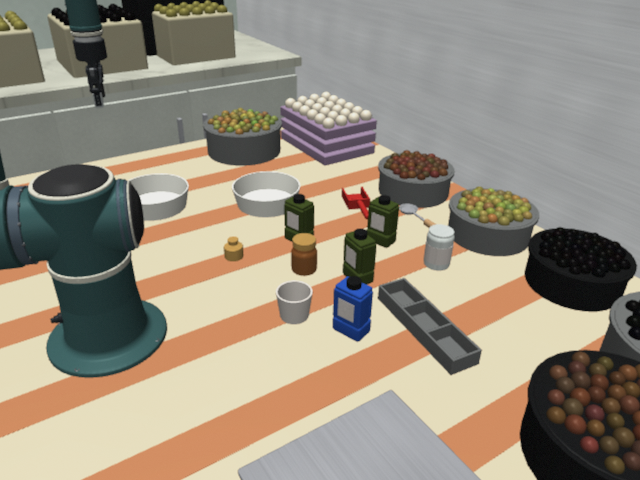

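The top view shows three dark green bottles at about (310,178), (274,234) and (344,223), and a blue decoy at (388,261). The carrier is at (408,220), the small goods lie around the bottles, and the scoop is at (255,160). There are two white tubs, at (205,230) and (160,320). Image right is the robot's right, so the tub at (205,230) is the one meant. The side view agrees.

```bash
cat > m.py <<'E'
from h import *
z=np.load("top0.npz");p,d=z["p"],z["d"];c=bot.calibration("top");W=cloud(d,c)
hsv=cv2.cvtColor(p,cv2.COLOR_RGB2HSV)
def box(P): 
    r=cv2.minAreaRect((P*1000).astype(np.float32)); return np.round(r[0]),np.round(r[1]),round(r[2],1)
for n,(u,v) in dict(b1=(310,178),b2=(274,234),b3=(344,223),blue=(388,261)).items():
    w=W[v-25:v+25,u-25:u+25].reshape(-1,3); h=hsv[v-25:v+25,u-25:u+25].reshape(-1,3)
    s=w[(w[:,2]>.085)&(w[:,2]<.106)]; k=w[w[:,2]>.107]
    print(n,"shoulder",box(s[:,:2]),"n",len(s),"cap",len(k),np.round(k.mean(0)*1000) if len(k) else"","zmax",w[:,2].max().round(3))
for n,(u,v) in dict(brown=(313,252),cork=(272,290),cup=(356,285),white=(358,161)).items():
    w=W[v-20:v+20,u-20:u+20].reshape(-1,3);t=w[w[:,2]>.03]
    if len(t): print(n,box(t[:,:2]),t[:,2].max().round(3))
w=W[200:240,360:455].reshape(-1,3);t=w[(w[:,2]>.027)&(w[:,2]<.045)];print("carrier",box(t[:,:2]),len(t),t[:,2].mean())
for n,(u,v) in dict(tub1=(205,230),tub2=(160,320)).items():
    w=W[v-40:v+40,u-40:u+40].reshape(-1,3);t=w[(w[:,2]>.045)&(w[:,2]<.065)]
    print(n,box(t[:,:2]),cv2.minEnclosingCircle((t[:,:2]*1000).astype(np.float32)))
w=W[140:180,225:290].reshape(-1,3);t=w[(w[:,2]>.01)];print("scoop",box(t[:,:2]))
cv2.imwrite("pics/crop1.png",cv2.resize(p[120:310,160:460],None,fx=2.6,fy=2.6,interpolation=cv2.INTER_CUBIC)[...,::-1])
print("table z",np.median(W[300:340,300:440,2]))
E
python3 m.py
```

```text
b1 shoulder (array([650.,   3.]), array([45., 62.]), 16.4) n 113 cap 193 [637.   5. 183.] zmax 1.442
b2 shoulder (array([483., 111.]), array([44., 61.]), 16.6) n 103 cap 204 [478. 105. 205.] zmax 1.442
b3 shoulder (array([509., -94.]), array([62., 43.]), 88.4) n 118 cap 186 [506. -88. 157.] zmax 1.442
blue shoulder (array([ 396., -224.]), array([44., 62.]), 17.5) n 124 cap 189 [ 398. -204.  219.] zmax 1.442
brown (array([428.,  -1.]), array([56., 57.]), 67.9) 1.442
cork (array([354.,  85.]), array([ 40., 153.]), 43.1) 1.442
cup (array([372., -71.]), array([216.,  70.]), 51.4) 1.442
white (array([561., -73.]), array([ 59., 363.]), 63.3) 1.442
carrier (array([ 520., -296.]), array([243.,  65.]), 83.5) 429 0.03381929364315791
tub1 (array([507., 322.]), array([181., 179.]), 89.2) ((507.25848388671875, 321.3713684082031), 91.84026336669922)
tub2 (array([243., 459.]), array([181., 181.]), 35.2) ((243.32765197753906, 459.2261657714844), 92.04212188720703)
scoop (array([593., 116.]), array([396., 137.]), 27.6)
table z 0.0008688738642658178
```

View pics/crop1.png

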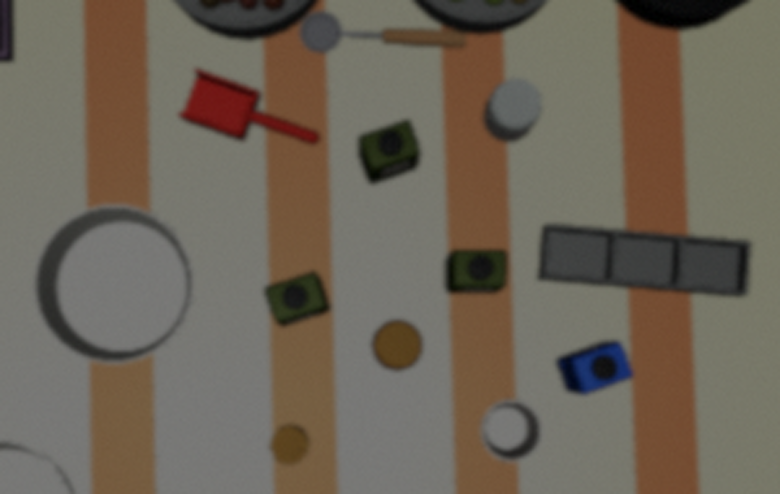

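The crop confirms the choices. The right-hand white tub is at crop (115,283), with the other one cut off at lower left (the left tub). The three green bottles are distinct from the blue one at (597,367). Measured sizes fit: bottles about 44×62, carrier 243×65, tub 184 mm across.

```bash
cat > plan.py <<'E'
from h import *; import sys
# usage: plan.py x y z yaw(deg of closing line)   mm
def plan(x,y,z,yaw):
    s=bot.read_state(); M=R.from_rotvec(s["tcp_rot"]).as_matrix()
    d=M.T@(np.array([x,y,z])/1000-s["tool_pos"])*100
    cur=np.degrees(np.arctan2(M[1,1],M[0,1])); t=-((yaw-cur+90)%180-90)
    return np.round(d,2),round(t,1),"cur",np.round(s["tool_pos"]*1000,1),round(cur,1),"tilt",np.round(M[:,2],3),"q",np.round(s["q"],2)
if __name__=="__main__":
    a=list(map(float,sys.argv[1:]))
    for i in range(0,len(a),4): print(*plan(*a[i:i+4]))
E
python3 plan.py 483 111 200 16.6
```

```text
[-43.14 -43.03   3.09] 56.9 cur [192.  646.4 230.1] 73.5 tilt [-0.001 -0.002 -1.   ] q [ 1.25  0.26  1.61  0.    1.27 -0.04]
```

step_arm(motion=[[8.5, -3, -3, 0, 4], [8.5, -6, -6, 0, 8], [8.5, -9, -9, 0, 12], [8.5, -12, -12, 0, 16], [8.5, -15, -15, 0, 20], [8.5, -18, -18, 0, 24], [8.5, -21, -21, 0, 28], [8.5, -24, -24, 0, 32], [8.5, -27, -27, 0, 36], [8.5, -30, -30, 0, 40], [8.5, -33, -33, 0, 44], [8.5, -36, -36, 0, 48], [8.5, -39, -39, 1, 52], [8.5, -41, -41, 2, 54], [8.5, -42.5, -42.4, 3.1, 56.9], [8.5, -43.14, -43.03, 3.1, 56.9], [8.5, -43.14, -43.03, 3.1, 56.9], [8.5, -43.14, -43.03, 3.1, 56.9]], force=20)

```text
time: 1.9
tool_pos: [0.4831, 0.1123, 0.2007]
tcp_rot: [-1.877, -2.519, -0.001]
wrist_force: [0.4, 0.1, -0.2]
width: 0.996
grip_force: 0.0
```

```bash
python3 plan.py 483 111 58 16.6; python3 - <<'E'
from h import *
p,d=bot.read_camera("wrist"); cv2.imwrite("pics/w1.png",p[...,::-1])
E
```

```text
[-0.13 -0.06 14.27] -0.0 cur [483.1 112.3 200.7] 16.6 tilt [ 0.     0.001 -1.   ] q [ 0.18 -0.06  2.01  0.    1.18 -0.11]
```

View pics/w1.png

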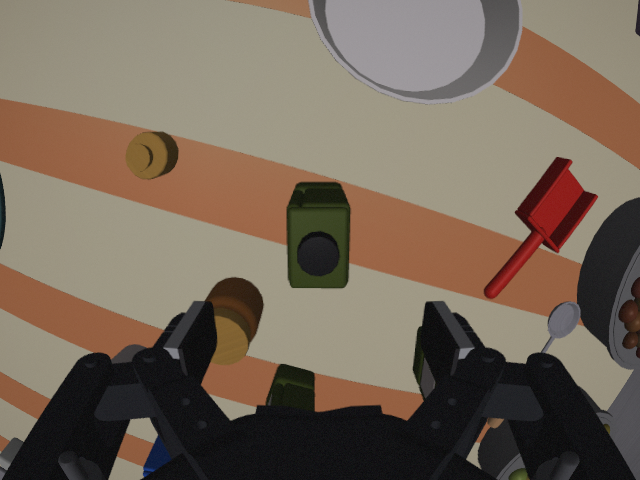

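The wrist view shows the bottle at (318,245), centred between the fingers at about (215) and (425) and aligned. The cap puts its axis about 4 mm toward tool -x. I'm descending with that correction.

step_arm(motion=[[8.5, -0.4, 0, 3, 0], [8.5, -0.4, 0, 6, 0], [8.5, -0.4, 0, 9, 0], [8.5, -0.4, 0, 12, 0], [8.5, -0.4, 0, 14.2, 0], [6, -0.4, 0, 14.2, 0], [5.2, -0.4, 0, 14.2, 0], [4.8, -0.4, 0, 14.2, 0], [4.8, -0.4, 0, 14.2, 0], [4.8, -0.4, 0, 14.2, 0], [4.8, -0.4, 0, 14.2, 0]])

```text
time: 3.05
tool_pos: [0.485, 0.1079, 0.0592]
tcp_rot: [1.878, 2.517, 0.002]
wrist_force: [-0.2, -1.0, -0.1]
width: 0.56
grip_force: 0.0
```

step_arm(motion=[[4.5, 0, 0, 0, 0], [4.45, 0, 0, 0, 0], [4.4, 0, 0, 0, 0], [4.4, 0, 0, 0, 0], [4.4, 0, 0, 0, 0]])

```text
time: 3.55
tool_pos: [0.4842, 0.1078, 0.0582]
tcp_rot: [-1.878, -2.518, 0.001]
wrist_force: [-1.1, -0.3, 0.8]
width: 0.519
grip_force: 0.8
```

step_arm(motion=[[4.35, 0, 0, 0, 0], [4.3, 0, 0, 0, 0], [4.3, 0, 0, 0, 0], [4.3, 0, 0, 0, 0]])

```text
time: 3.95
tool_pos: [0.4846, 0.1079, 0.0584]
tcp_rot: [1.878, 2.518, 0.0]
wrist_force: [-0.5, -0.5, 0.7]
width: 0.503
grip_force: 3.0
```

step_arm(motion=[[4.25, 0, 0, 0, 0], [4.2, 0, 0, 0, 0], [4.2, 0, 0, 0, 0], [4.2, 0, 0, 0, 0]])

```text
time: 4.35
tool_pos: [0.4849, 0.108, 0.0585]
tcp_rot: [1.878, 2.517, 0.001]
wrist_force: [1.9, -1.0, 1.2]
width: 0.493
grip_force: 3.7
```

step_arm(motion=[[4.15, 0, 0, 0, 0], [4.1, 0, 0, 0, 0], [4.1, 0, 0, 0, 0], [4.1, 0, 0, 0, 0]])

```text
time: 4.75
tool_pos: [0.485, 0.108, 0.0587]
tcp_rot: [1.878, 2.517, 0.002]
wrist_force: [2.3, 1.2, 2.3]
width: 0.483
grip_force: 4.7
```

step_arm(motion=[[4.0, 0, 0, 0, 0], [3.9, 0, 0, 0, 0], [3.9, 0, 0, 0, 0], [3.9, 0, 0, 0, 0]])

```text
time: 5.15
tool_pos: [0.4853, 0.1081, 0.0589]
tcp_rot: [1.878, 2.517, 0.002]
wrist_force: [5.0, 1.0, 4.1]
width: 0.458
grip_force: 5.8
```

step_arm(motion=[[3.8, 0, 0, 0, 0], [3.7, 0, 0, 0, 0], [3.7, 0, 0, 0, 0], [3.7, 0, 0, 0, 0]])

```text
time: 5.55
tool_pos: [0.4857, 0.1081, 0.0591]
tcp_rot: [1.878, 2.517, 0.003]
wrist_force: [3.7, 1.0, 5.5]
width: 0.435
grip_force: 6.4
```

step_arm(motion=[[3.6, 0, 0, 0, 0], [3.5, 0, 0, 0, 0], [3.5, 0, 0, 0, 0], [3.5, 0, 0, 0, 0]])

```text
time: 5.95
tool_pos: [0.486, 0.1082, 0.0594]
tcp_rot: [1.877, 2.516, 0.004]
wrist_force: [4.4, 2.1, 7.2]
width: 0.416
grip_force: 17.1
```

```bash
python3 plan.py 507 321 80 16.6
```

```text
[19.8   8.08 -2.04] -0.0 cur [486.  108.2  59.4] 16.6 tilt [ 0.003  0.001 -1.   ] q [ 0.17  0.11  2.14  0.    0.89 -0.12]
```

The bottle at (483,111) has given by about 8 mm, so it is the leaker. I'm easing the grip a little and lifting.

step_arm(motion=[[3.57, 0, 0, 0, 0], [3.57, 0, 0, 0, 0], [3.57, 0, 0, 0, 0]])

```text
time: 6.25
tool_pos: [0.4858, 0.1081, 0.0593]
tcp_rot: [1.877, 2.516, 0.003]
wrist_force: [3.8, 1.0, 7.1]
width: 0.423
grip_force: 8.3
```

step_arm(motion=[[3.57, 0, 0, -0.5, 0], [3.57, 0, 0, -1, 0], [3.57, 0, 0, -1.5, 0], [3.57, 0, 0, -2, 0]])

```text
time: 6.65
tool_pos: [0.4828, 0.1076, 0.0776]
tcp_rot: [-1.877, -2.516, 0.004]
wrist_force: [0.2, -0.4, -2.9]
width: 0.417
grip_force: 6.3
```

step_arm(motion=[[3.53, 0, 0, -2, 0], [3.53, 0, 0, -4, 0], [3.53, 0, 0, -6, 0], [3.53, 0, 0, -7, 0]])

```text
time: 7.05
tool_pos: [0.485, 0.108, 0.1501]
tcp_rot: [1.878, 2.517, 0.002]
wrist_force: [1.2, 0.4, -2.4]
width: 0.421
grip_force: 11.5
```

```bash
python3 plan.py 507 321 148 16.6
```

```text
[19.79  8.17  0.22] -0.0 cur [485.  108.  150.1] 16.6 tilt [ 0.002  0.    -1.   ] q [ 0.17 -0.01  2.07 -0.    1.08 -0.12]
```

step_arm(motion=[[3.53, 1, 0.4, 0, 0], [3.53, 3, 1.2, 0, 0], [3.53, 5.5, 2.3, 0, 0], [3.53, 8, 3.3, 0, 0], [3.53, 10.5, 4.3, 0, 0], [3.53, 13, 5.4, 0, 0], [3.53, 15.5, 6.4, 0, 0], [3.53, 17.5, 7.2, 0, 0], [3.53, 19, 7.8, 0, 0], [3.53, 19.8, 8.1, 0, 0], [3.53, 19.8, 8.1, 0, 0], [3.53, 19.8, 8.1, 1, 0], [3.53, 19.8, 8.1, 3, 0], [3.53, 19.8, 8.1, 5, 0], [3.53, 19.8, 8.1, 6.5, 0], [3.53, 19.8, 8.1, 7.5, 0], [3.53, 19.8, 8.1, 8, 0], [3.53, 19.8, 8.1, 8, 0]])

```text
time: 8.85
tool_pos: [0.5053, 0.3203, 0.0676]
tcp_rot: [-1.879, -2.517, 0.002]
wrist_force: [0.4, -0.4, -2.6]
width: 0.417
grip_force: 11.6
```

```bash
python3 plan.py 507 321 65 16.6
```

```text
[0.02 0.18 0.26] -0.1 cur [505.3 320.3  67.6] 16.5 tilt [-0.001 -0.001 -1.   ] q [ 0.52  0.27  1.92 -0.    0.95  0.23]
```

step_arm(motion=[[3.53, 0, 0, 0.1, 0], [3.53, 0, 0, 0.2, 0], [3.53, 0, 0, 0.3, 0], [3.53, 0, 0, 0.3, 0]])

```text
time: 9.25
tool_pos: [0.5058, 0.3209, 0.0657]
tcp_rot: [1.878, 2.518, 0.001]
wrist_force: [0.1, 0.3, -3.8]
width: 0.415
grip_force: 11.6
```

step_arm(motion=[[3.53, 0, 0, 0.1, 0], [3.53, 0, 0, 0.2, 0], [3.53, 0, 0, 0.2, 0]])

```text
time: 9.55
tool_pos: [0.5059, 0.3209, 0.0643]
tcp_rot: [1.878, 2.518, 0.001]
wrist_force: [-1.4, -0.4, 4.8]
width: 0.419
grip_force: 13.0
```

step_arm(motion=[[3.7, 0, 0, 0, 0], [4.0, 0, 0, 0, 0], [4.6, 0, 0, 0, 0], [6, 0, 0, 0, 0], [8.5, 0, 0, 0, 0], [8.5, 0, 0, 0, 0], [8.5, 0, 0, 0, 0], [8.5, 0, 0, -3, 0], [8.5, 0, 0, -6, 0], [8.5, 0, 0, -9, 0], [8.5, 0, 0, -12, 0], [8.5, 0, 0, -14, 0], [8.5, 0, 0, -14, 0]])

```text
time: 10.85
tool_pos: [0.5079, 0.322, 0.2076]
tcp_rot: [1.877, 2.516, 0.011]
wrist_force: [0.4, -0.4, 0.4]
width: 0.995
grip_force: 0.0
```

```bash
python3 plan.py 509 -92 200 -1.6; python3 - <<'E'
from h import *
p,d=bot.read_camera("wrist"); cv2.imwrite("pics/w2.png",p[...,::-1])
E
```

```text
[-39.72 -11.7    0.6 ] 18.2 cur [507.9 322.  207.6] 16.6 tilt [ 0.007  0.004 -1.   ] q [ 0.52  0.14  1.8  -0.    1.2   0.23]
```

View pics/w2.png

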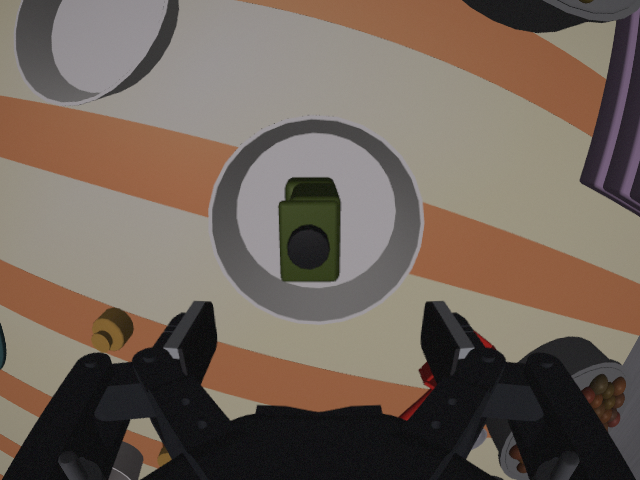

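The soft bottle stands upright in the middle of the tub, with its cap at (308,247). Next is the bottle near the carrier.

step_arm(motion=[[8.5, -3, -1, 0, 2], [8.5, -7, -2, 0, 4], [8.5, -11, -3.3, 0, 6], [8.5, -15, -4.5, 0, 8], [8.5, -19, -5.6, 0, 10], [8.5, -23, -6.8, 0, 12], [8.5, -27, -8, 0, 14], [8.5, -31, -9.1, 0, 16], [8.5, -35, -10.3, 0, 17], [8.5, -38, -11.2, 0.3, 18], [8.5, -39.7, -11.7, 0.6, 18.2], [8.5, -39.7, -11.7, 0.6, 18.2], [8.5, -39.7, -11.7, 0.6, 18.2], [8.5, -39.7, -11.7, 0.6, 18.2]])

```text
time: 12.3
tool_pos: [0.506, -0.0922, 0.1963]
tcp_rot: [-2.251, -2.189, 0.001]
wrist_force: [0.5, 0.5, -0.3]
width: 0.992
grip_force: 0.0
```

```bash
cat > w.py <<'E'
from h import *; import sys
# cap centre + carrier from wrist image: rays to plane
def ray(u,v,zp,s,c):
    K=c["mtx"]; x=u-K[0,2];y=v-K[1,2]; r=np.hypot(x,y); t=r/K[0,0]
    dc=np.array([np.sin(t)*x/r,-np.sin(t)*y/r,-np.cos(t)]); T=c["T_tool_cam"]
    M=R.from_rotvec(s["tcp_rot"]).as_matrix(); o=M@T[:3,3]+s["tool_pos"]; d=M@T[:3,:3]@dc
    return o+d*(zp-o[2])/d[2]
def main(name,capz=.12):
    s=bot.read_state(); p,d=bot.read_camera("wrist"); c=bot.calibration("wrist")
    cv2.imwrite(name,p[...,::-1])
    hsv=cv2.cvtColor(p,cv2.COLOR_RGB2HSV)
    m=((hsv[...,0]>35)&(hsv[...,0]<60)&(hsv[...,1]>110)&(hsv[...,2]>30)).astype(np.uint8)
    n,l,st,ce=cv2.connectedComponentsWithStats(m)
    for i in range(1,n):
        if st[i,4]<1500: continue
        x,y,w,h=st[i,:4]; sub=((hsv[y:y+h,x:x+w,1]<90)&(hsv[y:y+h,x:x+w,2]<70)).astype(np.uint8)
        k,l2,s2,c2=cv2.connectedComponentsWithStats(sub)
        print("green",st[i],end=" ")
        for j in range(1,k):
            if s2[j,4]>300:
                q=c2[j]+[x,y]; print("cap",s2[j],np.round(ray(q[0],q[1],capz,s,c)*1000,1),end=" ")
        print()
if __name__=="__main__": main(sys.argv[1])
E
python3 w.py pics/w3.png;  python3 plan.py 509 -94 58 -1.6
```

```text
green [ 485   68   71   91 3028] cap [  27   25   41   41 1352] [647.5  -2.5 120. ] 
green [ 294  184   65  106 4038] cap [  12   49   43   46 1544] [510.6 -95.7 120. ] 
[-0.19  0.29 13.87] 0.0 cur [506.3 -92.1 196.7] -1.6 tilt [-0.001  0.001 -1.   ] q [-0.23 -0.01  1.98  0.    1.18 -0.2 ]
```

View pics/w3.png

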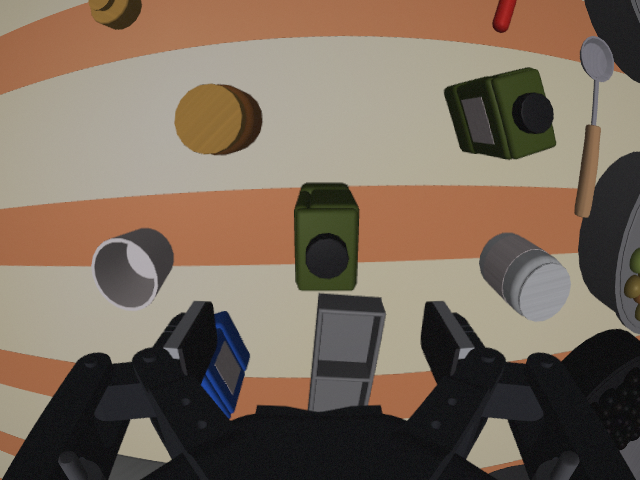

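Here the green bottle is at (327,237), its cap at (327,257), and it is aligned. The carrier is behind the gripper at (345,340), and the blue bottle stays clear of the fingers. I'm descending onto (510,-95).

step_arm(motion=[[8.5, -0.3, 0.38, 3, 0], [8.5, -0.3, 0.38, 6, 0], [8.5, -0.3, 0.38, 9, 0], [8.5, -0.3, 0.38, 12, 0], [8.5, -0.3, 0.38, 13.8, 0], [6, -0.3, 0.38, 13.8, 0], [5.2, -0.3, 0.38, 13.8, 0], [4.8, -0.3, 0.38, 13.8, 0], [4.8, -0.3, 0.38, 13.8, 0], [4.5, -0.3, 0.38, 13.8, 0], [4.4, -0.3, 0.38, 13.8, 0], [4.4, -0.3, 0.38, 13.8, 0]])

```text
time: 13.55
tool_pos: [0.5109, -0.0964, 0.0599]
tcp_rot: [2.252, 2.188, 0.001]
wrist_force: [-0.3, -0.6, 0.6]
width: 0.519
grip_force: 0.5
```

step_arm(motion=[[4.35, 0, 0, 0, 0], [4.33, 0, 0, 0, 0], [4.33, 0, 0, 0, 0]])

```text
time: 13.85
tool_pos: [0.5111, -0.0965, 0.06]
tcp_rot: [2.252, 2.188, 0.001]
wrist_force: [1.5, -0.9, 4.6]
width: 0.508
grip_force: 4.8
```

step_arm(motion=[[4.3, 0, 0, 0, 0], [4.28, 0, 0, 0, 0], [4.28, 0, 0, 0, 0]])

```text
time: 14.15
tool_pos: [0.5112, -0.0964, 0.06]
tcp_rot: [2.252, 2.188, 0.002]
wrist_force: [1.0, 0.2, 5.0]
width: 0.504
grip_force: 7.8
```

Firm (7.8 N at 43 mm). I'm lifting it and carrying it to above the middle well.

step_arm(motion=[[4.26, 0, 0, -0.5, 0], [4.26, 0, 0, -1, 0], [4.26, 0, 0, -2, 0], [4.26, 0, 0, -4, 0], [4.26, 0, 0, -6, 0], [4.26, 0, 0, -8, 0], [4.26, 0, 0, -8.5, 0], [4.26, 0, 0, -8.5, 0]])

```text
time: 14.95
tool_pos: [0.5108, -0.0964, 0.1453]
tcp_rot: [2.252, 2.188, 0.002]
wrist_force: [-0.1, -0.5, -2.5]
width: 0.504
grip_force: 8.3
```

```bash
python3 plan.py 520 -297 146 -6.5
```

```text
[-20.03   1.5   -0.06] 4.9 cur [510.8 -96.4 145.3] -1.6 tilt [ 0.002 -0.001 -1.   ] q [-0.23  0.04  2.03 -0.    1.07 -0.21]
```

step_arm(motion=[[4.26, -1, 0, 0, 0], [4.26, -3, 0.2, 0, 1], [4.26, -5.5, 0.4, 0, 2], [4.26, -8, 0.6, 0, 3], [4.26, -10.5, 0.8, 0, 4], [4.26, -13, 1, 0, 4.9], [4.26, -15.5, 1.2, 0, 4.9], [4.26, -17.5, 1.3, 0, 4.9], [4.26, -19, 1.4, 0, 4.9], [4.26, -20, 1.5, 0, 4.9], [4.26, -20, 1.5, 0, 4.9], [4.26, -20, 1.5, 0, 4.9]])

```text
time: 16.15
tool_pos: [0.5194, -0.2961, 0.144]
tcp_rot: [-2.344, -2.09, -0.0]
wrist_force: [-0.7, 0.1, -3.6]
width: 0.497
grip_force: 8.3
```

```bash
python3 plan.py 520 -297 146 -6.5; python3 - <<'E'
from h import *
p,d=bot.read_camera("wrist"); cv2.imwrite("pics/w4.png",p[...,::-1])
for n in("top","side"):
    p,d,c=cam(n); cv2.imwrite(f"pics/{n}1.png",p[...,::-1]); np.savez(f"{n}1.npz",p=p,d=d)
E
```

```text
[-0.08  0.07 -0.2 ] -0.1 cur [ 519.4 -296.1  144. ] -6.6 tilt [-0.001  0.001 -1.   ] q [-0.56  0.19  1.86  0.    1.09 -0.45]
```

View pics/w4.png

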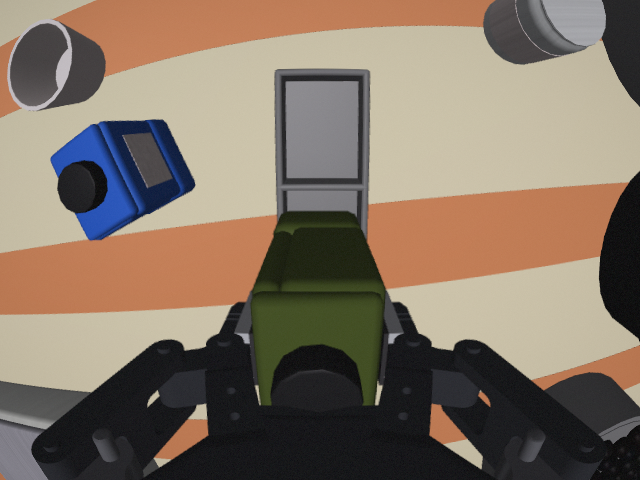

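The held bottle is upright over the middle well, with the carrier's near end at (275–369,70) and its first divider at about (323,187). I'm casting those onto z = 35 mm.

```bash
python3 - <<'E'
from w import *
s=bot.read_state();c=bot.calibration("wrist")
P=lambda u,v:ray(u,v,.035,s,c)[:2]*1000
a,b=P(275,70),P(369.5,70); e,f=P(277,187),P(369.5,187)
print(a,b,np.hypot(*(a-b)),e,f)
m=(a+b)/2; n=(e+f)/2; L=m-n; print("end",m,"div",n,"len",np.hypot(*L),"long axis deg",np.degrees(np.arctan2(L[1],L[0])),"thin",np.degrees(np.arctan2(*(b-a)[::-1])))
u=L/np.hypot(*L); print("centre by end",m-121*u,"by div",n-39.5*u)
E
```

```text
[ 503.41325249 -177.37449539] [ 566.281435   -184.34693719] 63.25364271942543 [ 494.7293407  -257.62232812] [ 558.23938051 -264.76069667]
end [ 534.84734374 -180.86071629] div [ 526.4843606 -261.1915124] len 80.76494468179555 long axis deg 84.05652953886431 thin -6.328567632087069
centre by end [ 522.31813365 -301.21028586] by div [ 522.39424657 -300.4791818 ]
```

step_arm(motion=[[4.26, -0.3, 0.3, 1, 0], [4.26, -0.3, 0.3, 2.5, 0], [4.26, -0.3, 0.3, 4, 0], [4.26, -0.3, 0.3, 4.5, 0], [4.26, -0.3, 0.3, 5, 0], [4.26, -0.3, 0.3, 5.5, 0], [4.26, -0.3, 0.3, 5.7, 0]])

```text
time: 17.0
tool_pos: [0.5221, -0.2999, 0.0868]
tcp_rot: [-2.344, -2.091, 0.0]
wrist_force: [0.1, 0.0, -2.0]
width: 0.502
grip_force: 8.3
```

step_arm(motion=[[4.26, 0, 0, 0.5, 0], [4.26, 0, 0, 1, 0], [4.26, 0, 0, 1.5, 0], [4.26, 0, 0, 1.8, 0], [4.26, 0, 0, 2.0, 0], [4.26, 0, 0, 2.1, 0], [4.26, 0, 0, 2.1, 0]])

```text
time: 17.7
tool_pos: [0.5221, -0.2999, 0.0662]
tcp_rot: [-2.345, -2.091, 0.0]
wrist_force: [0.1, -0.5, -2.7]
width: 0.505
grip_force: 8.3
```

step_arm(motion=[[4.26, 0, 0, 0.1, 0], [4.26, 0, 0, 0.2, 0], [4.26, 0, 0, 0.2, 0]])

```text
time: 18.0
tool_pos: [0.5225, -0.3001, 0.0651]
tcp_rot: [2.344, 2.091, 0.0]
wrist_force: [-0.5, 0.7, 3.0]
width: 0.501
grip_force: 8.2
```

Floor contact. I'm releasing, rising and going to the last bottle.

step_arm(motion=[[4.35, 0, 0, 0, 0], [4.5, 0, 0, 0, 0], [5.2, 0, 0, 0, 0], [7, 0, 0, 0, 0], [8.5, 0, 0, 0, 0], [8.5, 0, 0, 0, 0], [8.5, 0, 0, -3, 0], [8.5, 0, 0, -6, 0], [8.5, 0, 0, -9, 0], [8.5, 0, 0, -12, 0], [8.5, 0, 0, -14, 0], [8.5, 0, 0, -14, 0]])

```text
time: 19.2
tool_pos: [0.5244, -0.3013, 0.2086]
tcp_rot: [2.339, 2.086, 0.003]
wrist_force: [0.6, -0.6, -0.2]
width: 0.991
grip_force: 0.0
```

```bash
python3 w.py pics/w5.png; python3 plan.py 649 0 200 16.4
```

```text
green [ 283  191   63   88 3381] cap [  10   31   43   45 1473] [ 521.8 -301.2  120. ] 
[31.3   9.07  0.59] -22.9 cur [ 523.2 -300.6  206.1] -6.5 tilt [ 0.003 -0.002 -1.   ] q [-0.56  0.14  1.79  0.    1.2  -0.45]
```

View pics/w5.png

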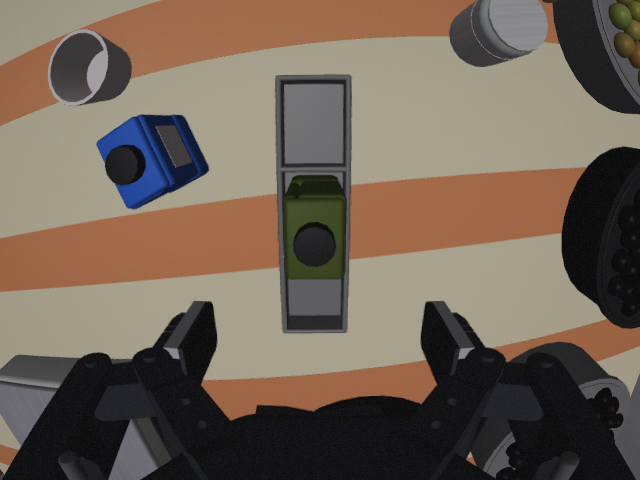

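The firm bottle stands in the middle well, cap at (314,244), and the near well is free at (315,125).

step_arm(motion=[[8.5, 2, 0.6, 0, -2], [8.5, 5, 1.5, 0, -5], [8.5, 9, 2.6, 0, -8], [8.5, 13, 3.8, 0, -11], [8.5, 17, 4.9, 0, -14], [8.5, 21, 6.1, 0, -17], [8.5, 25, 7.3, 0, -20], [8.5, 28.5, 8.3, 0.2, -22], [8.5, 30.5, 8.9, 0.4, -22.9], [8.5, 31.3, 9.1, 0.6, -22.9], [8.5, 31.3, 9.1, 0.6, -22.9], [8.5, 31.3, 9.1, 0.6, -22.9], [8.5, 31.3, 9.1, 0.6, -22.9]])

```text
time: 20.55
tool_pos: [0.6477, -0.0007, 0.1979]
tcp_rot: [-1.885, -2.513, 0.001]
wrist_force: [-0.3, -1.3, 0.0]
width: 0.998
grip_force: 0.0
```

```bash
python3 w.py pics/w6.png; python3 plan.py 649 -1 60 16.4
```

```text
green [ 291  196   63   90 3609] cap [  11   32   44   46 1531] [ 6.507e+02 -6.000e-01  1.200e+02] 
[-0.06  0.11 13.82] -0.1 cur [647.9  -0.7 198.2] 16.3 tilt [-0. -0. -1.] q [-0.04  0.24  1.7  -0.    1.21 -0.32]
```

View pics/w6.png

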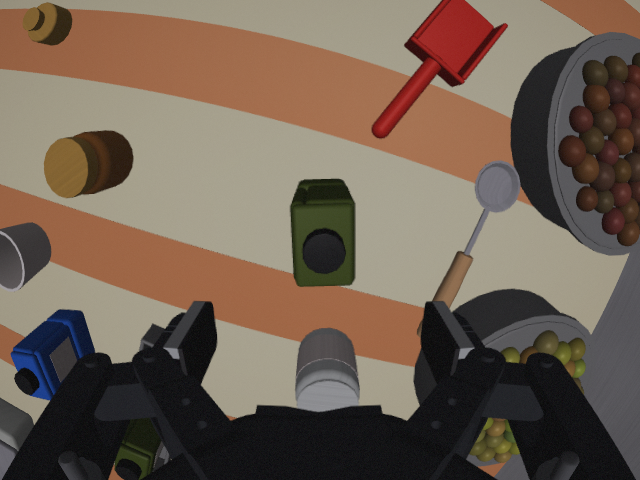

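Last bottle at (323,235) is centred and aligned. The jar at (327,365) and the spoon are clear of the fingers. Descending.

step_arm(motion=[[8.5, -0.05, 0.28, 3, 0], [8.5, -0.05, 0.28, 6, 0], [8.5, -0.05, 0.28, 9, 0], [8.5, -0.05, 0.28, 12, 0], [8.5, -0.05, 0.28, 13.8, 0], [6, -0.05, 0.28, 13.8, 0], [5.2, -0.05, 0.28, 13.8, 0], [4.8, -0.05, 0.28, 13.8, 0], [4.8, -0.05, 0.28, 13.8, 0], [4.5, -0.05, 0.28, 13.8, 0], [4.4, -0.05, 0.28, 13.8, 0], [4.4, -0.05, 0.28, 13.8, 0]])

```text
time: 21.8
tool_pos: [0.6511, 0.0009, 0.0609]
tcp_rot: [1.882, 2.515, 0.0]
wrist_force: [-2.0, 0.3, 2.6]
width: 0.515
grip_force: 1.6
```

step_arm(motion=[[4.35, 0, 0, 0, 0], [4.33, 0, 0, 0, 0], [4.33, 0, 0, 0, 0]])

```text
time: 22.1
tool_pos: [0.6512, 0.0009, 0.0609]
tcp_rot: [1.883, 2.515, -0.0]
wrist_force: [-2.9, -1.6, 5.0]
width: 0.506
grip_force: 4.7
```

step_arm(motion=[[4.3, 0, 0, 0, 0], [4.28, 0, 0, 0, 0], [4.28, 0, 0, 0, 0]])

```text
time: 22.4
tool_pos: [0.6514, 0.0009, 0.061]
tcp_rot: [1.882, 2.515, 0.0]
wrist_force: [-2.7, -1.3, 5.2]
width: 0.501
grip_force: 7.5
```

Also firm. I'm lifting it high enough to clear the goods and carrying it to the near well.

step_arm(motion=[[4.26, 0, 0, -0.5, 0], [4.26, 0, 0, -1, 0], [4.26, 0, 0, -2, 0], [4.26, 0, 0, -4, 0], [4.26, 0, 0, -6.5, 0], [4.26, 0, 0, -9, 0], [4.26, 0, 0, -11.5, 0], [4.26, 0, 0, -12.5, 0], [4.26, 0, 0, -13, 0], [4.26, 0, 0, -13, 0]])

```text
time: 23.4
tool_pos: [0.6511, 0.001, 0.1904]
tcp_rot: [1.883, 2.515, 0.0]
wrist_force: [0.6, -0.7, -3.2]
width: 0.501
grip_force: 9.2
```

```bash
python3 plan.py 530.5 -221 150 -6.3 530.5 -221 190 -6.3
```

```text
[-17.91 -17.82   4.04] 22.7 cur [651.1   1.  190.4] 16.4 tilt [ 0.  0. -1.] q [-0.04  0.25  1.7   0.    1.19 -0.32]
[-17.91 -17.82   0.04] 22.7 cur [651.1   1.  190.4] 16.4 tilt [ 0.  0. -1.] q [-0.04  0.25  1.7   0.    1.19 -0.32]
```

step_arm(motion=[[4.26, -0.7, -0.7, 0, 0], [4.26, -2, -2, 0, 2], [4.26, -4, -4, 0, 5], [4.26, -6, -6, 0, 8], [4.26, -8, -8, 0, 11], [4.26, -10, -10, 0, 14], [4.26, -12, -12, 0, 17], [4.26, -14, -14, 0, 20], [4.26, -16, -16, 0, 22], [4.26, -17.2, -17.1, 0, 22.7], [4.26, -17.9, -17.8, 0, 22.7], [4.26, -17.9, -17.8, 1, 22.7], [4.26, -17.9, -17.8, 3, 22.7], [4.26, -17.9, -17.8, 4, 22.7], [4.26, -17.9, -17.8, 4, 22.7], [4.26, -17.9, -17.8, 4, 22.7]])

```text
time: 25.0
tool_pos: [0.5308, -0.2202, 0.1498]
tcp_rot: [-2.339, -2.096, 0.0]
wrist_force: [-0.1, 0.1, -2.5]
width: 0.501
grip_force: 8.4
```

```bash
python3 plan.py 530.5 -221 86 -6.3
```

```text
[-0.09 -0.01  6.38] 0.0 cur [ 530.8 -220.2  149.8] -6.3 tilt [-0.001  0.001 -1.   ] q [-0.44  0.14  1.91  0.    1.09 -0.33]
```

step_arm(motion=[[4.26, -0.1, 0, 1, 0], [4.26, -0.1, 0, 3, 0], [4.26, -0.1, 0, 4.5, 0], [4.26, -0.1, 0, 5, 0], [4.26, -0.1, 0, 5.5, 0], [4.26, -0.1, 0, 6, 0], [4.26, -0.1, 0, 6.3, 0]])

```text
time: 25.7
tool_pos: [0.5309, -0.2221, 0.0874]
tcp_rot: [2.341, 2.095, 0.0]
wrist_force: [0.4, -0.6, -2.8]
width: 0.505
grip_force: 8.3
```

step_arm(motion=[[4.26, 0, 0, 0.5, 0], [4.26, 0, 0, 1, 0], [4.26, 0, 0, 1.5, 0], [4.26, 0, 0, 1.8, 0], [4.26, 0, 0, 2.0, 0], [4.26, 0, 0, 2.1, 0], [4.26, 0, 0, 2.1, 0]])

```text
time: 26.4
tool_pos: [0.5307, -0.222, 0.0664]
tcp_rot: [2.341, 2.095, 0.0]
wrist_force: [1.2, 0.9, -1.9]
width: 0.502
grip_force: 8.3
```

step_arm(motion=[[4.26, 0, 0, 0.1, 0], [4.26, 0, 0, 0.2, 0], [4.26, 0, 0, 0.2, 0]])

```text
time: 26.7
tool_pos: [0.531, -0.2224, 0.0659]
tcp_rot: [2.34, 2.095, -0.0]
wrist_force: [-3.6, 0.3, 6.2]
width: 0.501
grip_force: 7.5
```

Floor contact. Releasing and rising.

step_arm(motion=[[4.35, 0, 0, 0, 0], [4.5, 0, 0, 0, 0], [5.2, 0, 0, 0, 0], [7, 0, 0, 0, 0], [8.5, 0, 0, 0, 0], [8.5, 0, 0, 0, 0], [8.5, 0, 0, -3, 0], [8.5, 0, 0, -6, 0], [8.5, 0, 0, -9, 0], [8.5, 0, 0, -12, 0], [8.5, 0, 0, -14, 0], [8.5, 0, 0, -14, 0], [8.5, 0, 0, -14, 0]])

```text
time: 28.0
tool_pos: [0.5306, -0.2219, 0.2041]
tcp_rot: [2.341, 2.095, 0.0]
wrist_force: [0.2, -0.9, -0.5]
width: 0.995
grip_force: 0.0
```

```bash
python3 w.py pics/w7.png; python3 - <<'E'
from h import *
p,d=bot.read_camera("side"); q=bot.read_camera("wrist")[0]
cv2.imwrite("pics/end.png",np.hstack([cv2.resize(p,(400,300)),cv2.resize(q,(400,300))])[...,::-1])
E
```

```text
green [ 287  192   64  182 6573] cap [  11   37   42   45 1514] [ 529.9 -225.1  120. ] cap [  14  138   38   40 1186] [ 521.9 -301.   120. ]
```

View pics/end.png

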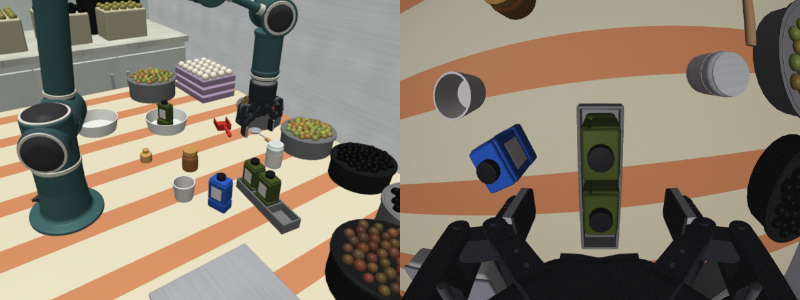

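The side view shows the soft bottle upright in the right-hand tub (165,112) and two green bottles standing in the carrier at (250,175) and (268,185). The wrist view shows both seated in wells, with the fingers clear. The other goods are where they were.

```bash
python3 -c "
from workcell import bot
print(bot.finish_job())"
```

```text
the job is handed in; nothing more can be done
None
```

The job is handed in at about 28 s of the 72 s allowed: the leaking bottle stands upright in the right-hand white tub and the two firm ones stand upright in the carrier's middle and near wells, with the goods seen in the last pictures still in place; no verdict came back.

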